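Roll the tube to the red line

ROBOT

A 6-joint arm with a two-finger parallel gripper is mounted at the origin on a cart in front of the work surface, level with it; the furniture and walls round the work are solid. World frame = base frame: x ahead of the robot, y to its left, z up, the work surface at z = 0. Lengths are in m, angles in degrees, forces in N, time in s.
With the tool pointing down it reaches from about 0.4 to 0.825 m from the base axis. Payload 7 kg.
Tool frame: the origin (TCP) lies midway between the tips of the shut fingers; the grasp point (between the pads) lies r.hold_point_z behind it (r.hold_point_z is the distance from the TCP to the grasp point, in m); z points along the fingers, x is the direction in which the jaws open and shut, and the axes are right-handed (so a half turn about z gives the same grasp; the last joint's range is limited). The gripper opens to 88 mm and grips with 3 to 60 N. Pads are 19 mm wide; open, the fingers measure 130 mm over their backs; the gripper's body (78 mm by 193 mm) begins 47 mm behind the grasp point.
Start: joints at [-49.842, 20.546, 0.682, 0, -70.136, -16.507], TCP at [0.271, -0.618, 0.199] pointing down, gripper open.
Joint ranges: [-176.03, 176.03], [-82.01, 121.73], [-58.28, 71.71], [-173.87, 95.51], [-174.79, -0.11], [-173.66, 173.66]. Speed limits (degrees/s): [136.94, 136.94, 172.46, 180, 180, 180].

INTERFACE

Orientations are given as [roll, pitch, yaw] about the fixed x, y, z axes, in that order (R = Rz(yaw) Ry(pitch) Rx(roll)).
In Python, from plant import get_state, viewer, close_job, r gives the robot as it stands.
- The arm moves only by the tool apply_moves, never from a script. Its argument "plan" is a list of rows, each a list of 3 entries, a list of its own where there are three numbers: the closure in counts, from 0 (fully open) to 255 (shut), then the shift along the tool's x, y, z in units of 50 mm (1.0 is 50 mm), then the turn about the tool's z in units of 6 degrees (1.0 is 6 degrees). A call has 1 to 12 rows; each row shifts and turns the commanded pose from where the row before left it, along the tool's axes as they then stand; what a row does not reach is not made up. A row lasts 1/8 s, in which the tool goes at most 62.5 mm and 10.7 degrees, less where a joint would pass 70% of its speed; a pose out of reach is approached as far as the arm can. A call is refused whole if a number of a shift passes 1 or a number of a turn 1, either way. A call with a gripper value outside its range is refused whole. The fingers move at their own pace and stop on an object; "squeeze" is the grip in N (left out, the last holds). Time passes only in rows, so rows that do not move let the fingers close. It gives the time, the measured TCP pose, the force and the opening at its end, in the units of the state.
- get_state(): the state, without advancing time (a new reading comes with each control period).
- viewer.capture(name): name is "scene" or "top" or "wrist"; returns a dict with "frame" (480x640x3 uint8, blue, green, red), "K" (3x3 intrinsics, pixels), "R" (3x3) and "t" (3): a world point X has camera coordinates R X + t; the wrist camera has in their place "mount" (4x4, takes a point from camera to tool coordinates, whose origin is the TCP and whose axes are the tool frame's). Camera axes: x right, y down, z forward; pixel columns grow to the right and rows downward; lengths in m; the calibration is good to about 2 mm. A picture is of the moment at which its call begins: read the wrist's pose just before it. There is no depth.
- close_job(): hands the job in, once; it reports no verdict.
The state is a dict: "time_s": time; "joints": joint angles; "qd": joint speeds; "joint_torque": joint torques, N m; "tcp_pos": TCP position; "eef_rot": TCP orientation; "contact_force": force on the tool from outside, world axes, zero at the start; "moment": the same for the moment, N m; "gripper_width": finger opening in m.
Only numpy, scipy, OpenCV 4.12 (cv2) and the standard library are available. Lean on these libraries where they do the work, as an engineer would, in place of code of your own. Each camera call takes 0.05 s, during which the arm holds its last target.

TASK

The metal tube has to lie on the red line of the layout board, ready for drilling. Roll it there with your fingertips on top of it, in as many strokes as it takes, not pinching or lifting it and not letting it roll right past the line, and leave it lying still along the line, centred over it. Leave the other things on the bench where they are.

Things in the scene. Friction and masses are not known exactly. Their poses are not given: they have to be found in the camera images.
- tube: Loose silvery tube, black ends, yellow stripe; diameter 50 mm, length 160 mm, 0.25 to 0.5 kg. Origin mid-tube on its axis; x along it, z through the stripe (on top at first; turns as it rolls). Axis 37 mm, top 62 mm above the bench. Slight rolling resistance; stays at rest. A fingertip on top moves twice as far as the tube and so runs ahead of it: one stroke rolls it 20 to 35 mm, repeat strokes.
- red_line: Fixed red line across the board's rubber face, 4 mm wide, with red index plates 3 mm high at its ends (from 99 mm off its middle). To the left or right of the tube, 70 to 125 mm away. Origin: middle of the line, on the rubber face (12 mm above the bench); x along the line, y across it, level, z up.
- blue_line: The same in blue, on the other side of the tube; not wanted here.
- layout_board: Fixed board with a flat black rubber face 12 mm above the bench, 260 mm (x) by 360 mm (y), with wooden lips across both y ends, 12 mm thick and 21 mm high above the bench. Origin at the centre of its underside; x parallel to the lines, y the direction in which the tube rolls, z up.
- chisel: Loose chisel, 274 mm long, 31 mm high, to the left of the board; leave alone. Origin at the centre of its underside.
- coffee_mug: Loose pinkish mug (the nearer of two), 94 mm high, behind the board to the left; leave alone. Origin at the centre of its underside.
- screw_tin: Loose open tin of screws, diameter 74 mm, 52 mm high, behind the board; leave alone. Origin at the centre of its underside.
- pliers_red: Loose pliers with red handles, 195 mm long, 18 mm high, to the right of the board; leave alone. Origin at the centre of its underside.
- tape_measure: Loose yellow tape measure, 36 x 98 x 64 mm high, to the right of the board; leave alone. Origin at the centre of its underside.

How it is judged (in metres and radians):
On the way:
1. the tube rolls (does not slide): its yellow stripe turns away from the top to the lower side (angle between tube's own z axis and vertical above 2 rad), for 0.04 s.
At the end, for the whole second after the job is handed in: The tube lies still on the board along the red line: its axis within 10 mm of the line, parallel to it within 0.15 rad, its middle within 50 mm of the line's middle, its axis 33 to 42 mm above the bench, slower than 10 mm/s (y of tube in the frame of red_line between -0.01 and 0.01 m and angle between the x axis of tube and the x axis of red_line, either way round below 0.15 rad and x of tube in the frame of red_line between -0.05 and 0.05 m and height (world z) of tube between 0.033 and 0.042 m and linear speed of tube below 0.01 m/s); the robot touches nothing.
It fails at once if the tube is lifted (its axis more than 46 mm above the bench) (height (world z) of tube above 0.046 m).
It fails at once if the fingers touch the tube with their tips down beside it, below its axis, instead of on top (contact force between the fingers and tube above 0.5 N and height (world z) of the grasp point below 0.055 m).
It fails at once if the tube rolls right past the red line (its axis more than 27 mm beyond it) ((y of red_line in the frame of layout_board above 0 m and y of tube in the frame of red_line above 0.027 m) or (y of red_line in the frame of layout_board below 0 m and y of tube in the frame of red_line below -0.027 m)).
It fails at once if one of the other loose things is moved more than 25 mm (distance of any of chisel, coffee_mug, screw_tin, pliers_red, tape_measure from where it was at the start of the episode above 0.025 m).
It also fails if it takes over 45 s, if anything falls off the work surface, if the arm or the gripper's body presses on something with over 40 N, if the wrist force passes 120 N, or if a joint passes its speed limit or range.

## Working session

There is one attempt and no reset: what is moved stays moved. The work goes in short steps, Python scripts to look and compute and a tool call to move; the robot and the scene stay as the last step left them, time stands still between calls to the robot, and variables do not carry over. Pictures are saved under pics/ and viewed, and the job is handed in when it is done.

Besides the shell and the picture viewer there is one more tool, called after ">>>" as name(argument=value, ...) on one line, values as JSON. apply_moves: Moves the arm, as the interface text tells. Its arguments: {"type":"object","properties":{"plan":{"type":"array","items":{"type":"array"}},"squeeze":{"type":"number"}},"required":["plan"]}

```bash
ls; mkdir -p pics; python3 - <<'E'
from plant import get_state, viewer, r
import cv2
s=get_state();print({k:s[k] for k in('time_s','tcp_pos','eef_rot','contact_force','gripper_width')},r.hold_point_z)
for n in("scene","top"):
    c=viewer.capture(n);cv2.imwrite(f"pics/{n}0.png",c["frame"]);print(n,c["K"],c["R"],c["t"])
E
```

```text
pics
{'time_s': 0.0, 'tcp_pos': array([ 0.2705531 , -0.61781622,  0.1980323 ]), 'eef_rot': array([-1.79991435e+02, -9.37156070e-02,  1.13644703e+02]), 'contact_force': array([ 0.03456549,  1.1458295 , -0.35572314]), 'gripper_width': 0.08765359808307747} 0.0188
scene [[579.27031869   0.         326.94768789]
 [  0.         579.27031869 232.67462544]
 [  0.           0.           1.        ]] [[ 0.73855445 -0.67418701  0.00303337]
 [-0.50431198 -0.55543559 -0.66118132]
 [ 0.4474447   0.48678864 -0.75022001]] [-0.48239328  0.32806984  1.64111637]
top [[584.76379347   0.         326.98603565]
 [  0.         584.76379347 245.90493411]
 [  0.           0.           1.        ]] [[ 0.01973237 -0.99977459 -0.00783583]
 [-0.99762337 -0.01917121 -0.06618219]
 [ 0.06601705  0.00912314 -0.99777679]] [-0.0288584   0.58630377  1.47059008]
```

View pics/scene0.png

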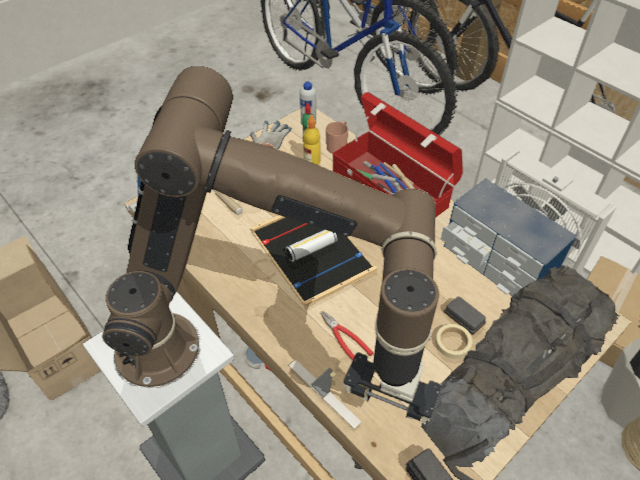

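View pics/top0.png

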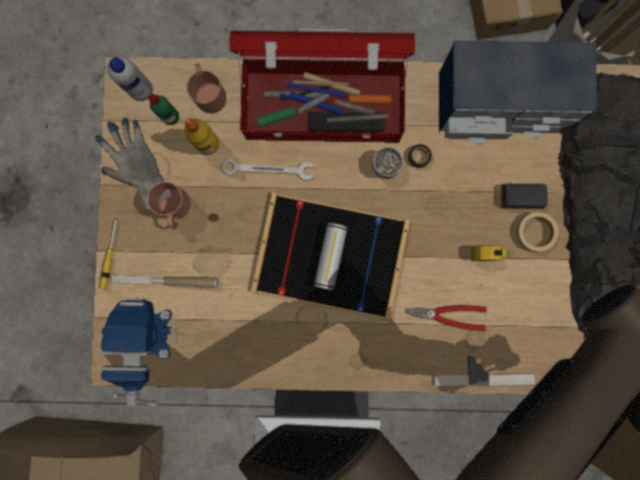

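The top view shows the tube at about (331,256), with the red line to its left running from (300,205) to (282,292) and blue to its right. The arm doesn't block it.

```bash
cat > h.py <<'E'
import numpy as np, cv2
from plant import get_state, viewer, r
def ray(c,uv,z):
    K,R,t=map(np.array,(c["K"],c["R"],c["t"])); C=-R.T@t
    d=R.T@np.linalg.inv(K)@np.array([uv[0],uv[1],1.]); return C+d*(z-C[2])/d[2]
def comps(m,n=3,amin=3):
    k,l,s,ce=cv2.connectedComponentsWithStats(m.astype('uint8'))
    o=sorted(range(1,k),key=lambda i:-s[i,4])[:n]
    return [(s[i,4],ce[i],np.argwhere(l==i)[:,::-1]) for i in o if s[i,4]>=amin]
def top_masks(f):
    hsv=cv2.cvtColor(f,cv2.COLOR_BGR2HSV).astype(int);H,S,V=hsv[...,0],hsv[...,1],hsv[...,2]
    roi=np.zeros(H.shape,bool);roi[200:305,262:402]=1
    red=roi&((H<8)|(H>172))&(S>150)&(V>70)
    blue=roi&(H>105)&(H<130)&(S>130)&(V>60)
    bright=roi&(V>90)&(S<110)
    return red,blue,bright
def line(px):
    p=px.astype(np.float32);vx,vy,x,y=cv2.fitLine(p,cv2.DIST_HUBER,0,.01,.01).ravel()
    s=(p-[x,y])@[vx,vy];return np.array([x,y])+s.min()*np.array([vx,vy]),np.array([x,y])+s.max()*np.array([vx,vy])
E
python3 - <<'E'
from h import *
c=viewer.capture("top");f=c["frame"];red,blue,br=top_masks(f)
for n,m,z in(("red",red,.012),("blue",blue,.012)):
    for a,ce,px in comps(m,2,20):
        e=line(px);P=[ray(c,q,z) for q in e];print(n,a,ce,P,np.linalg.norm(P[0]-P[1]),np.degrees(np.arctan2(*(P[1]-P[0])[1::-1])))
br[:, :308]=0; br[:,358:]=0
for a,ce,px in comps(br,3,20):
    rr=cv2.minAreaRect(px.astype(np.float32));print(a,ce,rr)
v=f.copy()[190:310,250:410];cv2.imwrite("pics/crop.png",cv2.resize(v,None,fx=5,fy=5,interpolation=0))
cv2.imwrite("pics/br.png",br*255)
E
```

```text
red 319 [290.26018809 247.5830721 ] [array([0.45993666, 0.09881837, 0.012     ]), array([0.70371878, 0.05404345, 0.012     ])] 0.24785987044353722 -10.407396661185304
blue 159 [372.80503145 245.40880503] [array([ 0.49964701, -0.11782655,  0.012     ]), array([ 0.66294227, -0.14761611,  0.012     ])] 0.16599024354957265 -10.338643286201746
1006 [330.83399602 254.22166998] ((330.8187561035156, 255.96014404296875), (18.614843368530273, 65.51331329345703), 12.407418251037598)
363 [338.55922865 203.78787879] ((332.5, 205.5), (11.0, 49.0), 90.0)[ WARN:0@5.109] global loadsave.cpp:1063 imwrite_ Unsupported depth image for selected encoder is fallbacked to CV_8U.
```

View pics/crop.png

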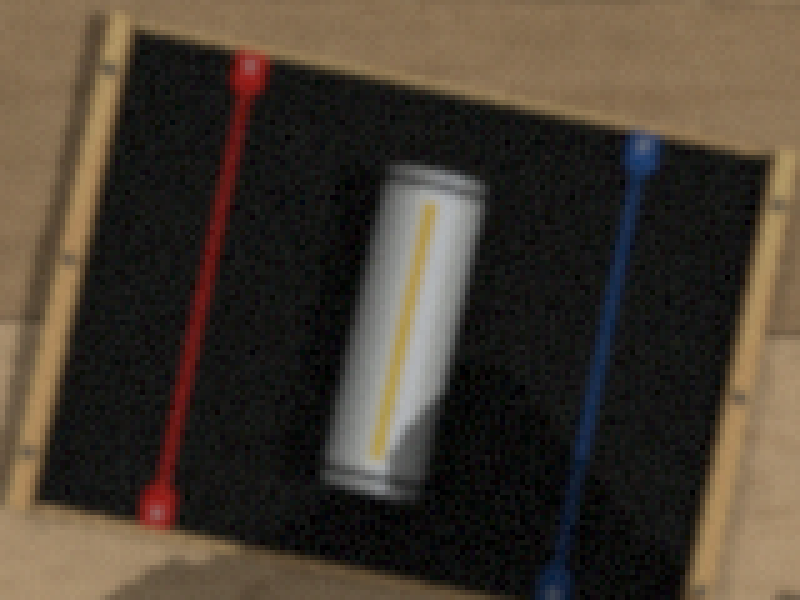

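```bash
cat >> h.py <<'E'
M=None
def frame():
    return dict(O=np.array([.5818,.0764]),yaw=np.radians(-10.4))
def inline(P,fr=None):
    fr=fr or frame();c,s=np.cos(fr['yaw']),np.sin(fr['yaw']);d=np.array(P)[:2]-fr['O'];return np.array([c*d[0]+s*d[1],-s*d[0]+c*d[1]])
E
python3 - <<'E'
from h import *
c=viewer.capture("top");f=c["frame"]
hsv=cv2.cvtColor(f,cv2.COLOR_BGR2HSV).astype(int);H,S,V=hsv[...,0],hsv[...,1],hsv[...,2]
roi=np.zeros(H.shape,bool);roi[228:286,318:345]=1
y=roi&(H>15)&(H<32)&(S>70)
for a,ce,px in comps(y,1): 
    e=line(px);P=[ray(c,q,.062) for q in e];print(a,P,[inline(p) for p in P],np.degrees(np.arctan2(*(P[1]-P[0])[1::-1])))
# silhouette centre
roi[:]=0;roi[218:295,308:354]=1
g=cv2.GaussianBlur(V.astype('uint8'),(3,3),0)
for th in (50,70):
    a,ce,px=comps(roi&(g>th)&(np.ones_like(roi)),1)[0]
    rr=cv2.minAreaRect(px.astype(np.float32));p=ray(c,rr[0],.040);print(th,rr,p,inline(p))
# red line excluding plates
red=top_masks(f)[0]; px=np.argwhere(red)[:,::-1]; px=px[(px[:,1]>212)&(px[:,1]<284)]
e=line(px);P=[ray(c,q,.012) for q in e];print([inline(p) for p in P],np.degrees(np.arctan2(*(P[1]-P[0])[1::-1])))
for q in((300,205),(281.5,292.5)):print(inline(ray(c,q,.015)))
# scene view check
c=viewer.capture("scene");cv2.imwrite("pics/sc1.png",cv2.resize(c["frame"][200:310,230:390],None,fx=5,fy=5,interpolation=2))
E
```

```text
132 [array([ 0.4972932 , -0.01392968,  0.062     ]), array([ 0.62163657, -0.03810607,  0.062     ])] [array([-0.06681224, -0.10410079]), array([ 0.05985265, -0.10543364])] -11.002880260595111
50 ((330.5999755859375, 255.8000030517578), (21.04224967956543, 67.2484359741211), 12.52880859375) [ 0.5606788 -0.0271835  0.04     ] [-0.0020754  -0.10569456]
70 ((330.73193359375, 255.83303833007812), (19.713472366333008, 66.15058898925781), 12.26477336883545) [ 0.56060223 -0.02751618  0.04      ] [-0.00209066 -0.10603559]
[array([-0.09355131,  0.00029898]), array([ 0.09049921, -0.00025696])] -10.573065940931796
[ 0.11142138 -0.00235149]
[-0.11735287 -0.00168214]
```

View pics/sc1.png

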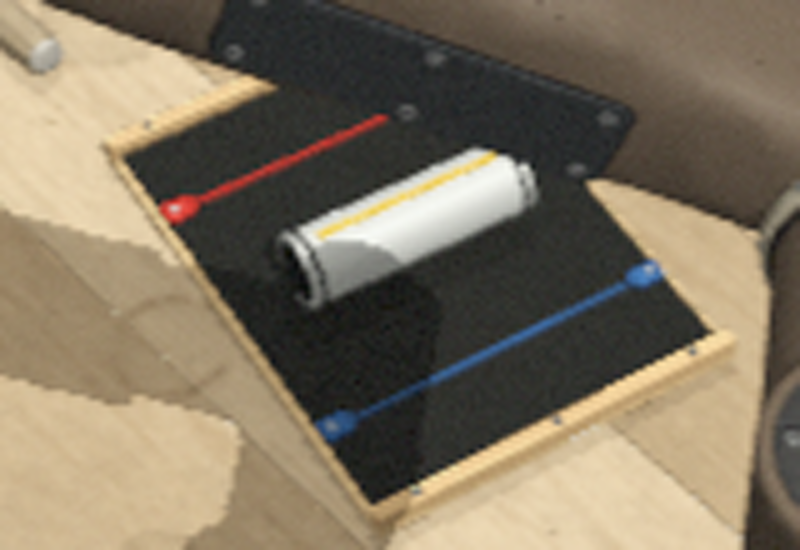

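Tube: centre about (0.5605, -0.027), 105 mm from the red line (line middle (0.582, 0.076), yaw about -10.5°). The tube is parallel to the line, and its measured size matches what was given. I'll set tool yaw to 169.5° so that tool +y points at the line and the fingers, half open, stand side by side along the tube.

>>> apply_moves(plan=[[110,[0.71,0.84,0],0],[110,[0.71,0.84,0],0],[110,[0.71,0.84,0],0],[110,[0.71,0.84,0],0],[110,[0.71,0.84,0],0],[110,[0.71,0.84,0],0],[110,[0.71,0.84,0],0],[110,[0.71,0.84,0],0],[110,[0.71,0.84,0],0],[110,[0.71,0.84,0],0],[110,[0.71,0.84,0],0],[110,[0.71,0.84,0],0]])

```text
time_s: 1.75
tcp_pos: [0.5621, -0.0241, 0.1992]
eef_rot: [180.0, 0.0, 113.7]
contact_force: [0.8, -1.0, 0.4]
gripper_width: 0.0498
```

>>> apply_moves(plan=[[110,[0,0,0],-0.93],[110,[0,0,0],-0.93],[110,[0,0,0],-0.93],[110,[0,0,0],-0.93],[110,[0,0,0],-0.93],[110,[0,0,0],-0.93],[110,[0,0,0],-0.93],[110,[0,0,0],-0.93],[110,[0,0,0],-0.93],[110,[0,0,0],-0.93],[110,[0,0,0],0],[110,[0,0,0],0]])

```text
time_s: 3.25
tcp_pos: [0.5615, -0.0259, 0.1989]
eef_rot: [180.0, -0.0, 169.3]
contact_force: [-1.0, 0.0, -1.2]
gripper_width: 0.0499
```

```bash
cat >> h.py <<'E'
def tcp():
    s=get_state();p=np.array(s["tcp_pos"]);print(s["time_s"],p.round(4),np.round(s["eef_rot"],2),"inline",inline(p).round(4),"F",np.round(s["contact_force"],2),"w",round(s["gripper_width"],4))
    return s
E
python3 - <<'E'
from h import *
tcp()
for n in("top","wrist"):
    c=viewer.capture(n);cv2.imwrite(f"pics/{n}2.png",c["frame"])
E
```

```text
3.25 [ 0.5615 -0.0259  0.1989] [180.    -0.   169.33] inline [-0.0015 -0.1043] F [-0.98  0.04 -1.17] w 0.0499
```

View pics/top2.png

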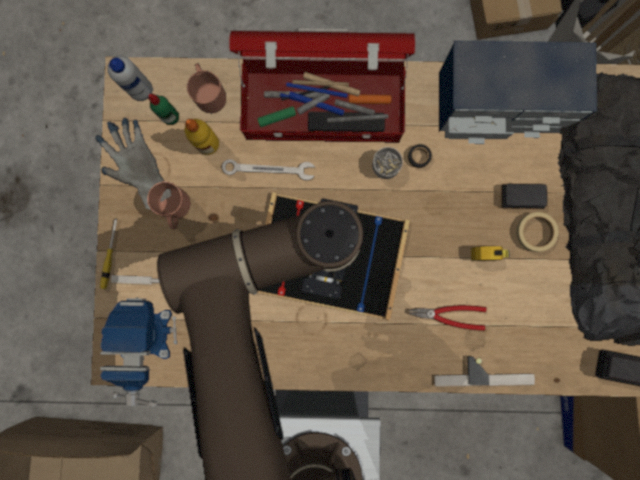

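View pics/wrist2.png

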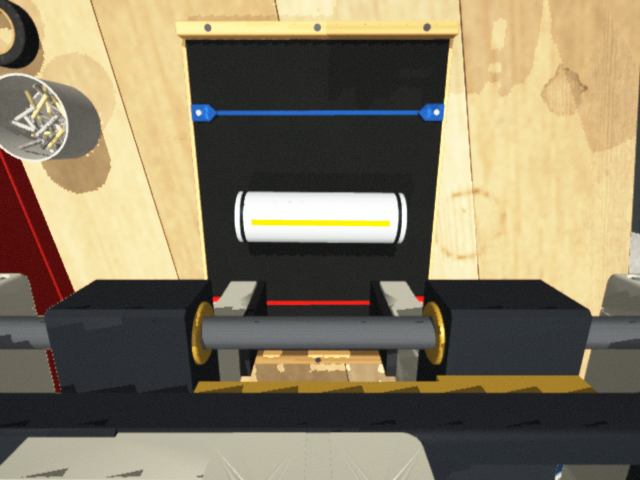

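The wrist view shows the tube at (320,217), the stripe at v=222, blue at v=113 and red at v=301 in the gap between the fingers. I'll build the wrist measurement now.

```bash
cat >> h.py <<'E'
from scipy.spatial.transform import Rotation as Ro
def wrist():
    s=get_state();c=viewer.capture("wrist")
    T=np.eye(4);T[:3,:3]=Ro.from_euler('xyz',s["eef_rot"],degrees=True).as_matrix();T[:3,3]=s["tcp_pos"]
    Tc=T@np.array(c["mount"]);c["R"]=Tc[:3,:3].T;c["t"]=-Tc[:3,:3].T@Tc[:3,3];return c,s
def proj(c,X):
    q=np.array(c["K"])@(c["R"]@np.array(X)+c["t"]);return q[:2]/q[2]
def w_measure(tag):
    c,s=wrist();f=c["frame"];cv2.imwrite(f"pics/w_{tag}.png",f)
    hsv=cv2.cvtColor(f,cv2.COLOR_BGR2HSV).astype(int);H,S,V=hsv[...,0],hsv[...,1],hsv[...,2]
    print("mount",np.array(c["mount"]).round(3).tolist()) if tag=="a" else 0
    # tube: bright, unsaturated or yellow, in each of several columns -> top and bottom edges
    m=((V>110)&((S<60)|((H>20)&(H<35))))
    C=-c["R"].T@c["t"];out=[]
    for cols in((262,285),(310,330),(350,365)):
        rows=m[150:420,cols[0]:cols[1]].mean(1)>.5
        k,l,st,ce=cv2.connectedComponentsWithStats(rows.astype('uint8').reshape(-1,1))
        if k<2: continue
        i=max(range(1,k),key=lambda i:st[i,4]);v0,v1=st[i,1]+150-.5,st[i,1]+150+st[i,3]-.5;u=np.mean(cols)
        # tangent rays in the plane across the axis: bisector passes through axis
        d=[];K=np.linalg.inv(np.array(c["K"]))
        for v in(v0,v1):
            q=c["R"].T@K@np.array([u,v,1.]);d.append(q/np.linalg.norm(q))
        b=d[0]+d[1];p=C+b*(.037-C[2])/b[2];out.append((v0,v1,inline(p).round(4)))
    print(tag,out)
    red=((H<8)|(H>172))&(S>150)&(V>60);red[:, :268]=0;red[:,368:]=0;red[:230]=0
    for a,ce,px in comps(red,2,30):
        print(" red",a,ce.round(1),inline(ray(c,ce,.012)).round(4))
    return c,s
E
python3 - <<'E'
from h import *
tcp();c,s=w_measure("a")
for n,v in(("t0",.0),):
    print(proj(c,[*s["tcp_pos"][:2],s["tcp_pos"][2]]))
E
```

```text
3.35 [ 0.5615 -0.0259  0.1989] [-180.     -0.    169.37] inline [-0.0015 -0.1043] F [-0.79  0.17  0.73] w 0.0496
mount [[1.0, -0.001, -0.001, 0.0], [0.001, 0.962, 0.272, -0.074], [0.001, -0.272, 0.962, -0.186], [0.0, 0.0, 0.0, 1.0]]
a [(np.float64(191.5), np.float64(241.5), array([ 0.0432, -0.1065])), (np.float64(191.5), np.float64(241.5), array([-0.0035, -0.1063])), (np.float64(191.5), np.float64(242.5), array([-0.0412, -0.1056]))]
 red 500 [317.5 302. ] [-0.0004 -0.0009]
[318.01325786 278.35173928]
```

The wrist and top views agree: tube at y = -0.105 in the line frame. I'll drop slightly behind the tube's top and feel for contact.

>>> apply_moves(plan=[[110,[0,-0.2,0.88],0],[110,[0,0,0.88],0],[110,[0,0,0.8],0],[110,[0,0,0.04],0],[110,[0,0,0],0]])

```text
time_s: 4.03
tcp_pos: [0.5606, -0.0356, 0.0702]
eef_rot: [-180.0, 0.1, 169.5]
contact_force: [0.9, -0.6, 1.0]
gripper_width: 0.0499
```

>>> apply_moves(plan=[[110,[0,0,0.02],0],[110,[0,0,0.02],0],[110,[0,0,0.02],0]])

```text
time_s: 4.4
tcp_pos: [0.56, -0.0356, 0.0666]
eef_rot: [180.0, 0.1, 169.5]
contact_force: [0.2, 0.5, 0.3]
gripper_width: 0.0498
```

>>> apply_moves(plan=[[110,[0,0,0.04],0],[110,[0,0,0.02],0],[110,[0,0,0],0]])

```text
time_s: 4.78
tcp_pos: [0.5596, -0.0358, 0.0628]
eef_rot: [-180.0, -0.0, 169.4]
contact_force: [-0.4, 0.1, -0.4]
gripper_width: 0.0499
```

>>> apply_moves(plan=[[110,[0,0,0.02],0],[110,[0,0,0],0]])

```text
time_s: 5.03
tcp_pos: [0.5597, -0.0357, 0.0619]
eef_rot: [-180.0, -0.0, 169.4]
contact_force: [-0.0, 0.8, -0.1]
gripper_width: 0.0498
```

>>> apply_moves(plan=[[110,[0,0,0.02],0],[110,[0,0,0],0]])

```text
time_s: 5.28
tcp_pos: [0.5596, -0.0357, 0.0609]
eef_rot: [-180.0, -0.0, 169.5]
contact_force: [-0.1, 0.1, 0.3]
gripper_width: 0.0502
```

>>> apply_moves(plan=[[110,[0,0,0.02],0],[110,[0,0,0],0]])

```text
time_s: 5.52
tcp_pos: [0.5596, -0.0357, 0.0599]
eef_rot: [-180.0, -0.0, 169.4]
contact_force: [-0.0, 0.5, 0.2]
gripper_width: 0.0494
```

>>> apply_moves(plan=[[110,[0,0,0.02],0],[110,[0,0,0.0],0],[110,[0,0,0.02],0],[110,[0,0,0],0]])

```text
time_s: 6.02
tcp_pos: [0.5596, -0.0357, 0.0579]
eef_rot: [-180.0, -0.0, 169.5]
contact_force: [0.5, 0.8, -1.3]
gripper_width: 0.0498
```

```bash
python3 - <<'E'
from h import *
tcp();c,s=w_measure("b")
cv2.imwrite("pics/s_b.png",cv2.resize(viewer.capture("scene")["frame"][190:310,200:420],None,fx=3,fy=3))
E
```

```text
6.025 [ 0.5596 -0.0357  0.0579] [-1.8000e+02 -1.0000e-02  1.6945e+02] inline [-0.0016 -0.1143] F [ 0.53  0.79 -1.34] w 0.0498
b [(np.float64(238.5), np.float64(315.5), array([ 0.0264, -0.1073])), (np.float64(238.5), np.float64(316.5), array([-0.0028, -0.1069])), (np.float64(239.5), np.float64(316.5), array([-0.0263, -0.1065]))]
```

View pics/w_b.png

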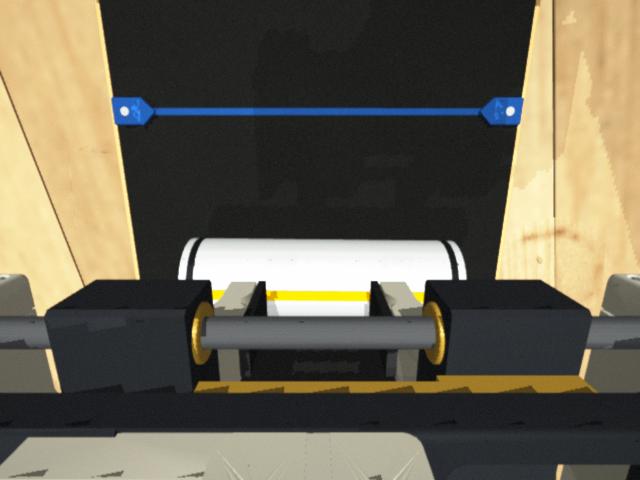

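View pics/s_b.png

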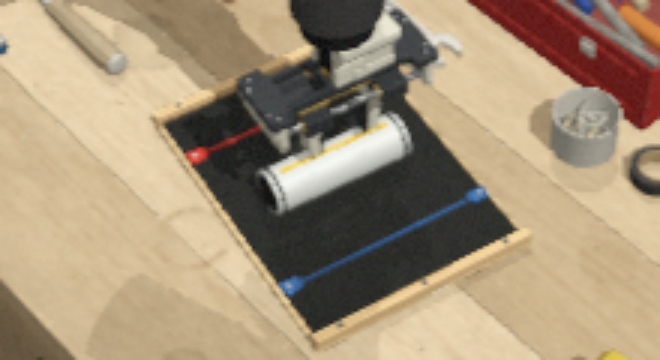

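```bash
python3 - <<'E'
from h import *
c=viewer.capture("wrist");K=np.array(c["K"]);M=np.linalg.inv(np.array(c["mount"]))
print(K)
for y in(-9.5,-5,0):
  for h in(0,5,10,15,20,30): 
    q=K@(M@[-.025,y/1e3,-h/1e3,1])[:3];print(y,h,(q/q[2]).round(0)[:2],end=';')
f=c["frame"][260:390,190:450];cv2.imwrite("pics/wz.png",cv2.resize(f,None,fx=3,fy=3))
E
```

```text
[[353.40844472   0.         317.74692433]
 [  0.         353.40844472 242.07458156]
 [  0.           0.           1.        ]]
-9.5 0 [273. 262.];-9.5 5 [272. 265.];-9.5 10 [271. 269.];-9.5 15 [270. 272.];-9.5 20 [268. 275.];-9.5 30 [265. 283.];-5 0 [273. 270.];-5 5 [272. 273.];-5 10 [271. 277.];-5 15 [270. 280.];-5 20 [269. 284.];-5 30 [266. 292.];0 0 [274. 278.];0 5 [273. 282.];0 10 [271. 285.];0 15 [270. 289.];0 20 [269. 293.];0 30 [266. 301.];
```

View pics/wz.png

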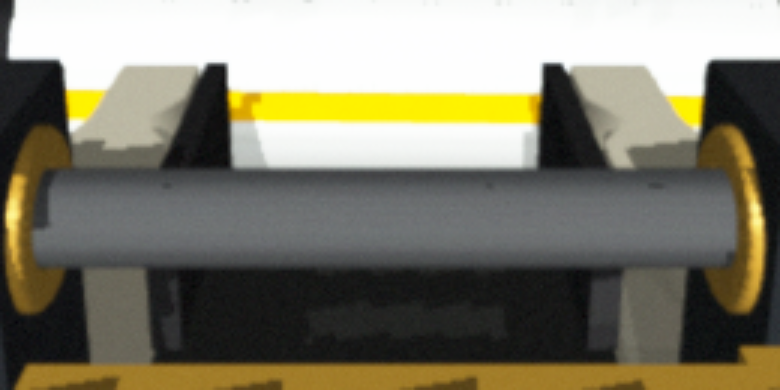

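No contact by TCP z = 0.058, so the tips seem to sit further back when the fingers are open. The TCP is defined for shut fingers, so I'll lift, shut them and probe again.

>>> apply_moves(plan=[[110,[0,0,-0.3],0],[255,[0,0,0],0],[255,[0,0,0],0],[255,[0,0,0],0],[255,[0,0,0],0],[255,[0,0,0],0]])

```text
time_s: 6.92
tcp_pos: [0.5596, -0.0357, 0.0728]
eef_rot: [-180.0, -0.0, 169.4]
contact_force: [0.9, -0.5, 0.0]
gripper_width: 0.0057
```

```bash
python3 - <<'E'
from h import *
tcp();c,s=wrist();f=c["frame"]
f=f[210:370,190:450];cv2.imwrite("pics/wz2.png",cv2.resize(f,None,fx=3,fy=3))
E
```

```text
6.925 [ 0.5596 -0.0357  0.0728] [-1.7999e+02 -2.0000e-02  1.6945e+02] inline [-0.0016 -0.1143] F [ 0.91 -0.45  0.02] w 0.0057
```

View pics/wz2.png

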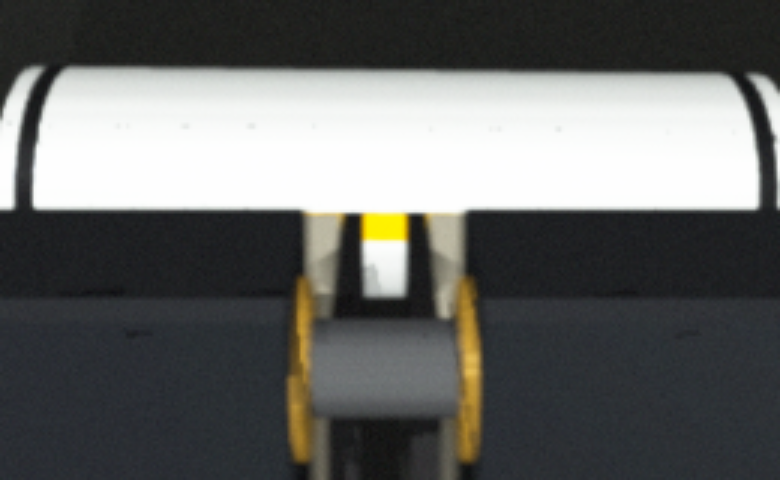

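>>> apply_moves(plan=[[255,[0,0,0.2],0],[255,[0,0,0.08],0],[255,[0,0,0],0]])

```text
time_s: 7.35
tcp_pos: [0.5592, -0.0358, 0.0583]
eef_rot: [-180.0, -0.1, 169.5]
contact_force: [-0.3, 0.8, -0.4]
gripper_width: 0.0007
```

>>> apply_moves(plan=[[255,[0,0,0.02],0],[255,[0,0,0],0],[255,[0,0,0.02],0],[255,[0,0,0],0]])

```text
time_s: 7.85
tcp_pos: [0.5597, -0.0357, 0.057]
eef_rot: [180.0, 0.0, 169.5]
contact_force: [0.4, -0.3, -0.8]
gripper_width: 0.0006
```

```bash
python3 - <<'E'
from h import *
tcp();c,s=wrist();f=c["frame"]
f=f[210:370,190:450];cv2.imwrite("pics/wz3.png",cv2.resize(f,None,fx=3,fy=3))
c=viewer.capture("scene");cv2.imwrite("pics/s3.png",cv2.resize(c["frame"][190:290,250:390],None,fx=5,fy=5,interpolation=2))
p=proj(c,s["tcp_pos"]);print("tcp px in crop",(p-[250,190])*5)
E
```

```text
7.85 [ 0.5597 -0.0357  0.057 ] [180.     0.   169.45] inline [-0.0015 -0.1142] F [ 0.37 -0.3  -0.84] w 0.0006
tcp px in crop [313.92217006 257.5492953 ]
```

View pics/wz3.png

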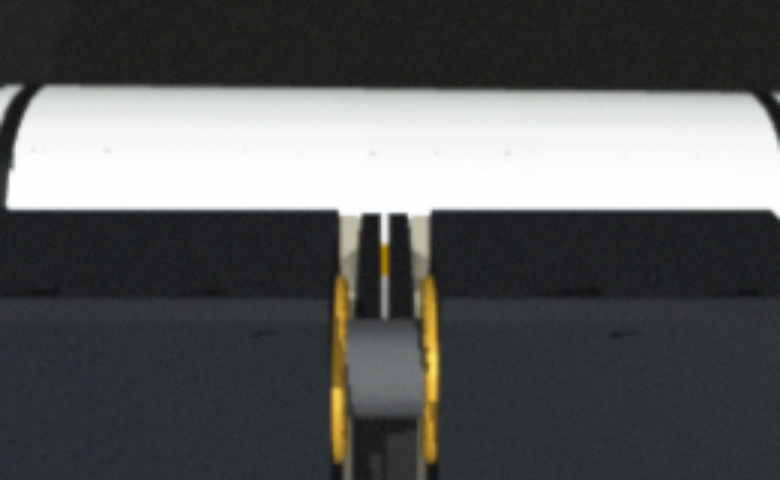

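View pics/s3.png

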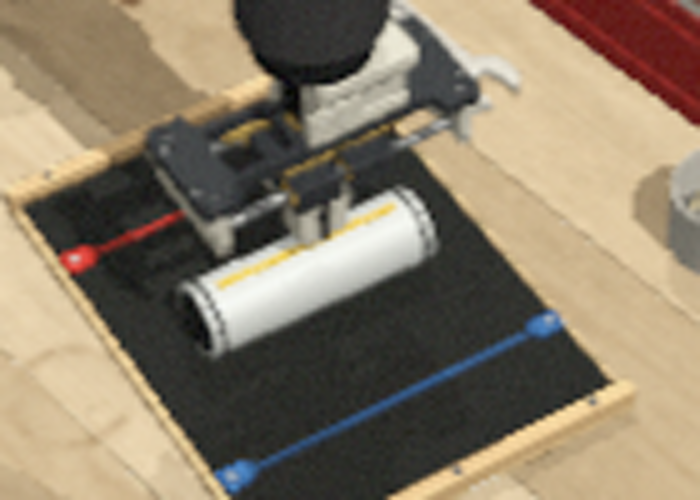

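The tips end roughly 5–10 mm above the nominal TCP, so I'll keep probing down. The limit is TCP z > 0.037.

>>> apply_moves(plan=[[255,[0,0,0.02],0],[255,[0,0,0],0],[255,[0,0,0.02],0],[255,[0,0,0],0]])

```text
time_s: 8.45
tcp_pos: [0.5596, -0.0357, 0.0549]
eef_rot: [-180.0, -0.0, 169.5]
contact_force: [-0.1, -0.7, -1.4]
gripper_width: 0.0005
```

>>> apply_moves(plan=[[255,[0,0,0.02],0],[255,[0,0,0],0]])

```text
time_s: 8.7
tcp_pos: [0.5596, -0.0357, 0.0539]
eef_rot: [-180.0, -0.0, 169.4]
contact_force: [-0.3, 0.7, 0.1]
gripper_width: 0.0002
```

>>> apply_moves(plan=[[255,[0,0,0.02],0],[255,[0,0,0],0]])

```text
time_s: 8.95
tcp_pos: [0.5596, -0.0357, 0.0529]
eef_rot: [-180.0, -0.0, 169.5]
contact_force: [0.3, 1.0, 0.7]
gripper_width: 0.0001
```

>>> apply_moves(plan=[[255,[0,0,0.02],0],[255,[0,0,0],0]])

```text
time_s: 9.2
tcp_pos: [0.5596, -0.0357, 0.0519]
eef_rot: [-180.0, -0.0, 169.5]
contact_force: [-1.0, -0.1, 0.0]
gripper_width: 0.0001
```

>>> apply_moves(plan=[[255,[0,0,0.02],0],[255,[0,0,0],0]])

```text
time_s: 9.45
tcp_pos: [0.5597, -0.0357, 0.0509]
eef_rot: [-180.0, -0.0, 169.4]
contact_force: [0.1, 0.5, -1.0]
gripper_width: 0.0005
```

```bash
python3 - <<'E'
from h import *
tcp();c,s=w_measure("d");f=c["frame"]
f=f[210:370,190:450];cv2.imwrite("pics/wz4.png",cv2.resize(f,None,fx=3,fy=3))
c=viewer.capture("scene");cv2.imwrite("pics/s4.png",cv2.resize(c["frame"][200:270,270:370],None,fx=7,fy=7,interpolation=2))
for h in(0,.01,.0188,.03):print("px in crop",(proj(c,np.array(s["tcp_pos"])+[0,0,h])-[270,200])*7)
E
```

```text
9.45 [ 0.5597 -0.0357  0.0509] [-180.     -0.    169.45] inline [-0.0015 -0.1143] F [ 0.07  0.5  -1.02] w 0.0005
d [(np.float64(241.5), np.float64(279.5), array([ 0.025 , -0.1203])), (np.float64(241.5), np.float64(280.5), array([-0.0028, -0.1199])), (np.float64(242.5), np.float64(279.5), array([-0.0252, -0.1198]))]
px in crop [299.63711969 299.43493734]
px in crop [299.29820436 285.06235803]
px in crop [298.99764998 272.31657323]
px in crop [298.61196124 255.96044642]
```

View pics/wz4.png

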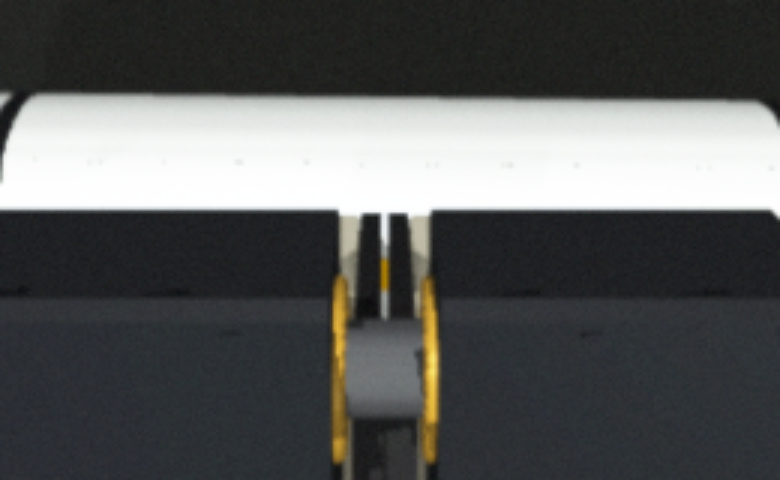

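View pics/s4.png

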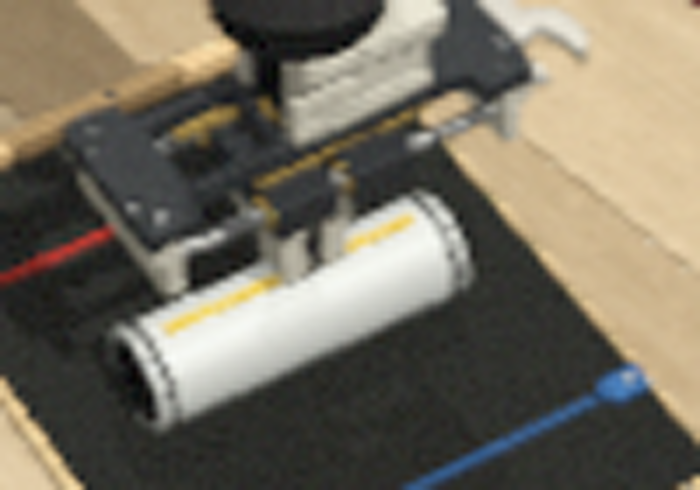

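Both cameras put the visible fingertips about 29 mm behind the reported TCP: in the wrist view, pad corners at (266,282) and (370,282) for an opening of 49.8 mm. The no-contact readings agree. The grasp-point height matters for the rules, so I'll check it against another feature, the gripper body.

```bash
python3 - <<'E'
from h import *
s=get_state();c=viewer.capture("scene")
R=Ro.from_euler('xyz',s["eef_rot"],degrees=True).as_matrix();p=np.array(s["tcp_pos"])
f=c["frame"][180:280,240:380];k=5;im=cv2.resize(f,None,fx=k,fy=k,interpolation=cv2.INTER_CUBIC)
def dr(pts,col):
    q=np.array([(proj(c,p+R@np.array(x))-[240,180])*k for x in pts]);cv2.polylines(im,[q.round().astype(int)],True,col,1)
for h,col in((.066,(0,255,0)),(.095,(0,0,255))):
    dr([(x,y,-h) for x,y in((-.0965,-.039),(.0965,-.039),(.0965,.039),(-.0965,.039))],col)
for h,col in((0,(0,255,0)),(.029,(0,0,255))):
    dr([(x,y,-h) for x,y in((-.02,-.0095),(.02,-.0095),(.02,.0095),(-.02,.0095))],col)
cv2.imwrite("pics/ov.png",im)
c,s=wrist()
T=np.array(c["mount"]);M=np.linalg.inv(T);f=c["frame"].copy()
for h,col in((.066,(0,255,0)),(.095,(0,0,255))):
    q=[]
    for x,y in((-.0965,-.039),(.0965,-.039),(.0965,.039),(-.0965,.039)):
        z=np.array(c["K"])@(M@[x,y,-h,1])[:3];q.append(z[:2]/z[2])
    print(h,np.array(q).round())
E
```

```text
0.066 [[ 46. 245.]
 [590. 244.]
 [551. 425.]
 [ 86. 425.]]
0.095 [[-32. 274.]
 [668. 274.]
 [606. 492.]
 [ 31. 492.]]
```

View pics/ov.png

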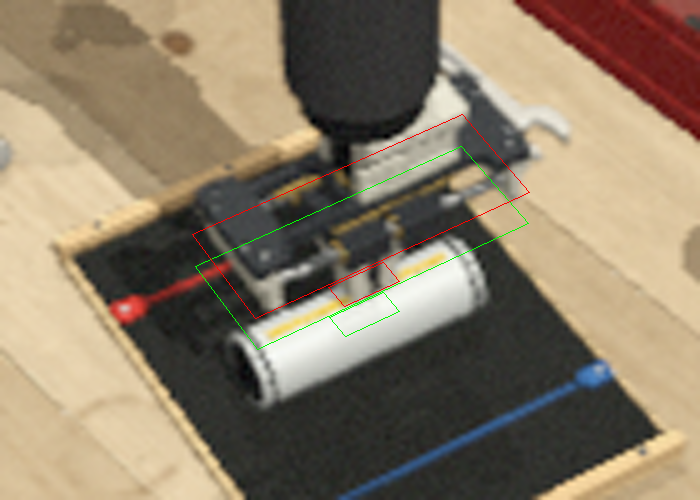

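The overlay settles it. Tips and body both fit a gripper set 29 mm back from the reported TCP (red outlines). At contact the reported TCP will be near z = 0.033, with the pads themselves at about 0.08, which is on top of the tube. The jaws are parallel, so I'll go back to the wider stance for yaw stability and probe from there.

>>> apply_moves(plan=[[110,[0,0,0],0],[110,[0,0,0.1],0],[110,[0,0,0.1],0],[110,[0,0,0.08],0],[110,[0,0,0],0]])

```text
time_s: 10.28
tcp_pos: [0.5594, -0.0358, 0.0364]
eef_rot: [-180.0, -0.1, 169.4]
contact_force: [0.1, -0.1, 0.6]
gripper_width: 0.045
```

>>> apply_moves(plan=[[110,[0,0,0.02],0],[110,[0,0,0],0]])

```text
time_s: 10.52
tcp_pos: [0.5598, -0.0357, 0.036]
eef_rot: [180.0, 0.0, 169.5]
contact_force: [-0.3, 0.6, 0.4]
gripper_width: 0.0499
```

>>> apply_moves(plan=[[110,[0,0,0.02],0],[110,[0,0,0],0]])

```text
time_s: 10.78
tcp_pos: [0.5597, -0.0357, 0.0349]
eef_rot: [180.0, 0.0, 169.5]
contact_force: [-0.3, 0.4, -0.4]
gripper_width: 0.0499
```

>>> apply_moves(plan=[[110,[0,0,0.02],0],[110,[0,0,0],0]])

```text
time_s: 11.02
tcp_pos: [0.5599, -0.0357, 0.0345]
eef_rot: [-180.0, 0.0, 169.5]
contact_force: [-2.2, 0.7, 5.6]
gripper_width: 0.0499
```

>>> apply_moves(plan=[[110,[0,0,0.02],0],[110,[0,0,0],0]])

```text
time_s: 11.28
tcp_pos: [0.5599, -0.0358, 0.0343]
eef_rot: [-180.0, 0.0, 169.5]
contact_force: [-4.4, -0.1, 12.3]
gripper_width: 0.0496
```

Contact at TCP z of about 0.0345, and stiffness is about 7 N/mm. First stroke: 40 mm of finger travel under about 12 N.

>>> apply_moves(plan=[[110,[0,0.06,0],0],[110,[0,0.1,0],0],[110,[0,0.1,0],0],[110,[0,0.1,0],0]])

```text
time_s: 11.78
tcp_pos: [0.5634, -0.0179, 0.0344]
eef_rot: [180.0, 0.1, 169.5]
contact_force: [-4.2, 0.7, 12.7]
gripper_width: 0.05
```

>>> apply_moves(plan=[[110,[0,0.1,0],0],[110,[0,0.1,0],0],[110,[0,0.1,0],0],[110,[0,0.06,0],0],[110,[0,0,0],0]])

```text
time_s: 12.4
tcp_pos: [0.567, 0.0, 0.0343]
eef_rot: [180.0, 0.1, 169.5]
contact_force: [-3.1, 1.1, 10.7]
gripper_width: 0.0501
```

```bash
python3 - <<'E'
from h import *
tcp();w_measure("e")
E
```

```text
12.4 [0.567  0.     0.0343] [1.7998e+02 9.0000e-02 1.6950e+02] inline [-0.0008 -0.0778] F [-3.05  1.07 10.7 ] w 0.0501
e [(np.float64(217.5), np.float64(309.5), array([ 0.0237, -0.0878])), (np.float64(217.5), np.float64(310.5), array([-0.0019, -0.0875])), (np.float64(218.5), np.float64(310.5), array([-0.0225, -0.0872]))]
 red 698 [317.4 372. ] [-0.0001 -0.0002]
```

View pics/w_e.png

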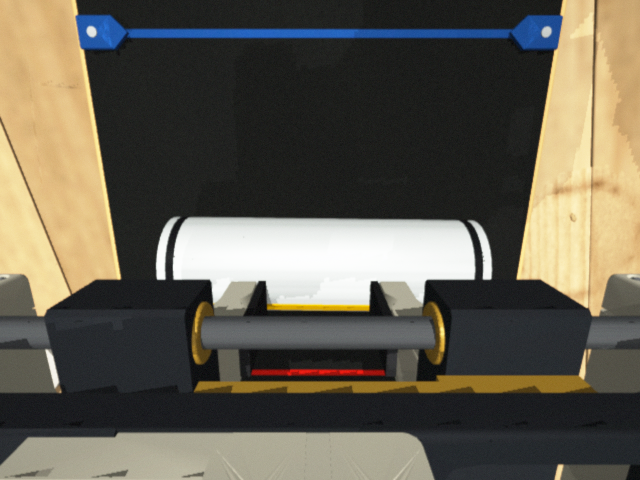

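The stroke rolled the tube 18 mm without trouble, so it's now at y = -0.0875, and the stripe is moving toward the lower side. Next is a longer stroke, from 14 mm behind to 14 mm ahead.

>>> apply_moves(plan=[[110,[0,0,-0.12],0],[110,[0,-0.25,0],0],[110,[0,-0.22,0],0],[110,[0,0,0.12],0],[110,[0,0,0],0],[110,[0,0.06,0],0],[110,[0,0.1,0],0],[110,[0,0.1,0],0],[110,[0,0.1,0],0],[110,[0,0.1,0],0],[110,[0,0.1,0],0],[110,[0,0.1,0],0]])

```text
time_s: 13.95
tcp_pos: [0.5686, 0.0091, 0.0344]
eef_rot: [180.0, 0.1, 169.5]
contact_force: [-4.6, 0.4, 17.2]
gripper_width: 0.0496
```

>>> apply_moves(plan=[[110,[0,0.1,0],0],[110,[0,0.1,0],0],[110,[0,0.1,0],0],[110,[0,0.1,0],0],[110,[0,0.06,0],0],[110,[0,0,0],0]])

```text
time_s: 14.7
tcp_pos: [0.5732, 0.0321, 0.0338]
eef_rot: [180.0, 0.1, 169.5]
contact_force: [-1.8, 1.3, 10.5]
gripper_width: 0.0498
```

```bash
python3 - <<'E'
from h import *
tcp();w_measure("f")
E
```

```text
14.7 [0.5732 0.0321 0.0338] [1.7996e+02 9.0000e-02 1.6948e+02] inline [-0.0005 -0.0451] F [-1.79  1.34 10.54] w 0.0498
f [(np.float64(211.5), np.float64(304.5), array([ 0.0238, -0.0585])), (np.float64(211.5), np.float64(304.5), array([-0.0016, -0.0584])), (np.float64(212.5), np.float64(304.5), array([-0.0221, -0.0581]))]
```

View pics/w_f.png

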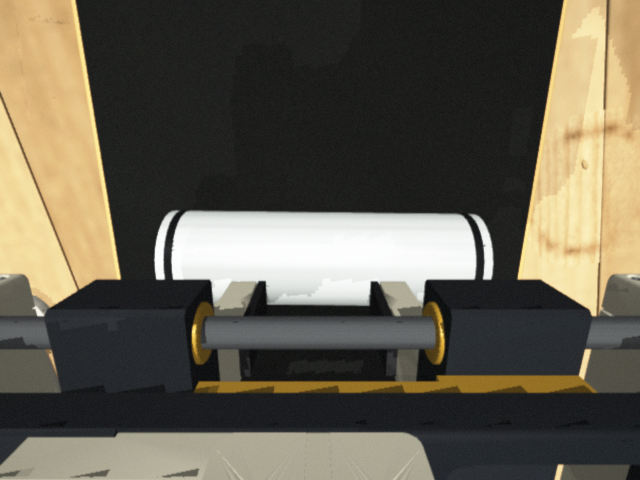

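29 mm this time: tube at y = -0.058, still parallel. Same stroke again.

>>> apply_moves(plan=[[110,[0,0,-0.12],0],[110,[0,-0.27,0],0],[110,[0,-0.27,0],0],[110,[0,0,0.12],0],[110,[0,0,0],0],[110,[0,0.06,0],0],[110,[0,0.1,0],0],[110,[0,0.1,0],0],[110,[0,0.1,0],0],[110,[0,0.1,0],0],[110,[0,0.1,0],0],[110,[0,0.1,0],0]])

```text
time_s: 16.25
tcp_pos: [0.5738, 0.0375, 0.0344]
eef_rot: [180.0, 0.1, 169.5]
contact_force: [-4.3, 0.5, 16.5]
gripper_width: 0.0498
```

>>> apply_moves(plan=[[110,[0,0.1,0],0],[110,[0,0.1,0],0],[110,[0,0.1,0],0],[110,[0,0.08,0],0],[110,[0,0.04,0],0],[110,[0,0,0],0]])

```text
time_s: 17.0
tcp_pos: [0.578, 0.0585, 0.034]
eef_rot: [180.0, 0.1, 169.5]
contact_force: [-3.9, 1.8, 11.6]
gripper_width: 0.0495
```

```bash
python3 - <<'E'
from h import *
tcp();w_measure("g")
E
```

```text
17.0 [0.578  0.0585 0.034 ] [1.7996e+02 9.0000e-02 1.6948e+02] inline [-0.0005 -0.0183] F [-3.93  1.83 11.61] w 0.0495
g [(np.float64(213.5), np.float64(305.5), array([ 0.0238, -0.0307])), (np.float64(213.5), np.float64(306.5), array([-0.0017, -0.0304])), (np.float64(214.5), np.float64(306.5), array([-0.0222, -0.0301]))]
```

View pics/w_g.png

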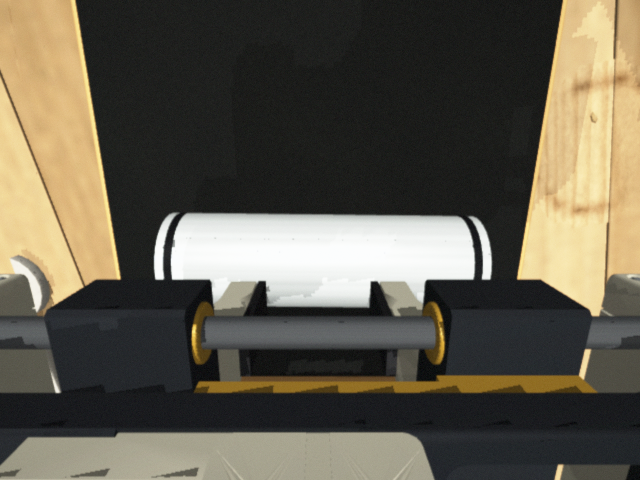

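Tube at y = -0.0304. Last long stroke, sized for about 29–30 mm.

>>> apply_moves(plan=[[110,[0,0,-0.12],0],[110,[0,-0.26,0],0],[110,[0,-0.27,0],0],[110,[0,0,0.12],0],[110,[0,0,0],0],[110,[0,0.06,0],0],[110,[0,0.1,0],0],[110,[0,0.1,0],0],[110,[0,0.1,0],0],[110,[0,0.1,0],0],[110,[0,0.1,0],0],[110,[0,0.1,0],0]])

```text
time_s: 18.55
tcp_pos: [0.5788, 0.0646, 0.0344]
eef_rot: [180.0, 0.1, 169.5]
contact_force: [-4.8, -0.3, 15.6]
gripper_width: 0.0499
```

>>> apply_moves(plan=[[110,[0,0.1,0],0],[110,[0,0.1,0],0],[110,[0,0.1,0],0],[110,[0,0.1,0],0],[110,[0,0.06,0],0],[110,[0,0.02,0],0],[110,[0,0,0],0]])

```text
time_s: 19.42
tcp_pos: [0.5836, 0.0885, 0.0339]
eef_rot: [180.0, 0.1, 169.5]
contact_force: [-3.1, 1.0, 10.6]
gripper_width: 0.0497
```

```bash
python3 - <<'E'
from h import *
tcp();w_measure("i")
E
```

```text
19.425 [0.5836 0.0885 0.0339] [1.7996e+02 9.0000e-02 1.6948e+02] inline [-0.0005  0.0122] F [-3.11  1.03 10.61] w 0.0497
i [(np.float64(211.5), np.float64(304.5), array([ 0.0238, -0.0011])), (np.float64(212.5), np.float64(305.5), array([-0.0016, -0.0005])), (np.float64(212.5), np.float64(305.5), array([-0.0221, -0.0004]))]
```

The tube is on the line to within about 1 mm. I'll lift straight off and check from clear of it.

>>> apply_moves(plan=[[110,[0,0,-0.1],0],[110,[0,0,-0.4],0],[110,[0,0,-0.9],0],[110,[0,0,-0.9],0],[110,[0,0,-0.9],0],[110,[0,-0.9,0],0],[110,[0,-0.9,0],0],[110,[0,-0.9,0],0],[110,[0,-0.9,0],0],[110,[0,-0.9,0],0],[110,[0,-0.9,0],0],[110,[0,0,0],0]])

```text
time_s: 20.98
tcp_pos: [0.5322, -0.1798, 0.1923]
eef_rot: [-180.0, -0.1, 169.2]
contact_force: [-0.7, -1.3, -0.8]
gripper_width: 0.0498
```

```bash
python3 - <<'E'
from h import *
tcp();c=viewer.capture("top");f=c["frame"];cv2.imwrite("pics/top9.png",f);cv2.imwrite("pics/top9c.png",cv2.resize(f[190:310,250:410],None,fx=5,fy=5,interpolation=0))
V=cv2.cvtColor(f,cv2.COLOR_BGR2HSV)[...,2]
roi=np.zeros(V.shape,bool);roi[209:287,275:312]=1
S=cv2.cvtColor(f,cv2.COLOR_BGR2HSV)[...,1]
for th in(50,70,90):
    a,ce,px=comps(roi&(V>th)&(S<120),1)[0];rr=cv2.minAreaRect(px.astype(np.float32));print(th,rr,inline(ray(c,rr[0],.04)))
E
```

```text
20.975 [ 0.5322 -0.1798  0.1923] [-1.7998e+02 -7.0000e-02  1.6923e+02] inline [-0.0026 -0.261 ] F [-0.72 -1.29 -0.77] w 0.0498
50 ((293.0, 258.5), (55.0, 36.0), 90.0) [-0.02755192 -0.01457236]
70 ((292.9292297363281, 257.22613525390625), (16.419124603271484, 36.55474090576172), 86.8201675415039) [-0.02445416 -0.01374641]
90 ((295.0, 221.0), (12.0, 18.0), 90.0) [ 0.06606813 -0.00024893]
```

View pics/top9.png

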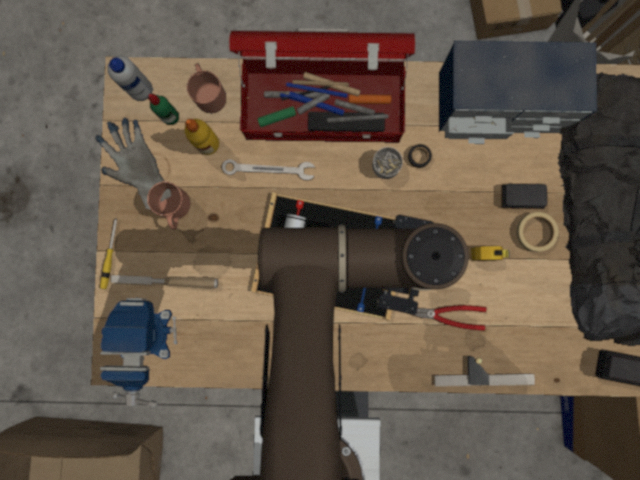

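View pics/top9c.png

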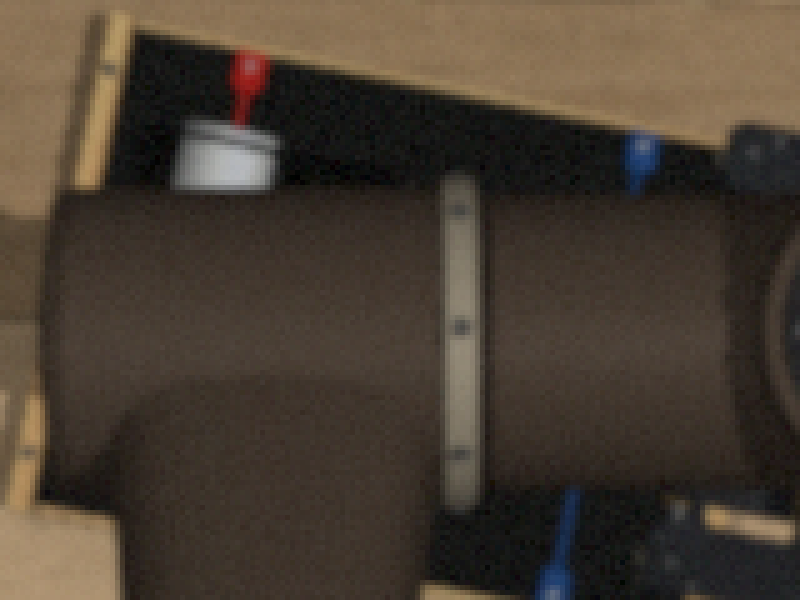

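The elbow still hides the tube, though the visible end at crop (228,155) sits on the red line. I'll move further away.

>>> apply_moves(plan=[[110,[0,-0.8,-0.2],0],[110,[0,-0.8,-0.2],0],[110,[0,-0.8,-0.2],0],[110,[0,-0.8,0],0],[110,[0,-0.8,0],0],[110,[0,-0.8,0],0],[110,[0,-0.8,0],0],[110,[0,-0.8,0],0],[110,[0,0,0],0]])

```text
time_s: 22.15
tcp_pos: [0.4744, -0.4932, 0.2215]
eef_rot: [180.0, -0.1, 169.3]
contact_force: [0.8, -0.4, -0.9]
gripper_width: 0.0496
```

```bash
python3 - <<'E'
from h import *
tcp();c=viewer.capture("top");f=c["frame"];cv2.imwrite("pics/top10.png",f);cv2.imwrite("pics/top10c.png",cv2.resize(f[190:310,250:410],None,fx=5,fy=5,interpolation=0))
h=cv2.cvtColor(f,cv2.COLOR_BGR2HSV);V,S=h[...,2],h[...,1]
roi=np.zeros(V.shape,bool);roi[209:287,275:312]=1
for th in(50,70,90):
    a,ce,px=comps(roi&(V>th)&(S<120),1)[0];rr=cv2.minAreaRect(px.astype(np.float32));P=[ray(c,q,.04) for q in line(px)];print(th,rr,inline(ray(c,rr[0],.04)),np.degrees(np.arctan2(*(P[1]-P[0])[1::-1])))
E
```

```text
22.15 [ 0.4744 -0.4932  0.2215] [ 1.7997e+02 -9.0000e-02  1.6934e+02] inline [-0.0028 -0.5796] F [ 0.8  -0.4  -0.87] w 0.0496
50 ((289.5533142089844, 247.01087951660156), (21.049198150634766, 66.86750030517578), 11.51383113861084) [-0.00098845 -0.00019416] -9.933430945755205
70 ((289.64630126953125, 247.31707763671875), (20.394168853759766, 66.28103637695312), 12.094757080078125) [-0.00169676 -0.00058064] -9.315219903755521
90 ((289.505859375, 249.22352600097656), (19.089879989624023, 62.47597885131836), 12.52880859375) [-0.00646638 -0.00121405] -7.39850246118379
```

View pics/top10.png

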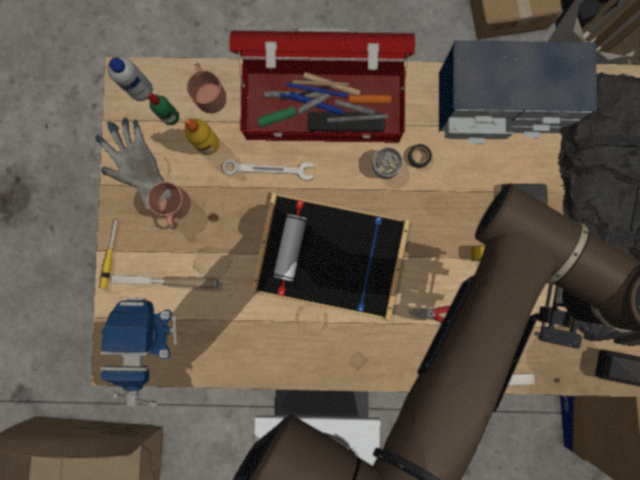

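View pics/top10c.png

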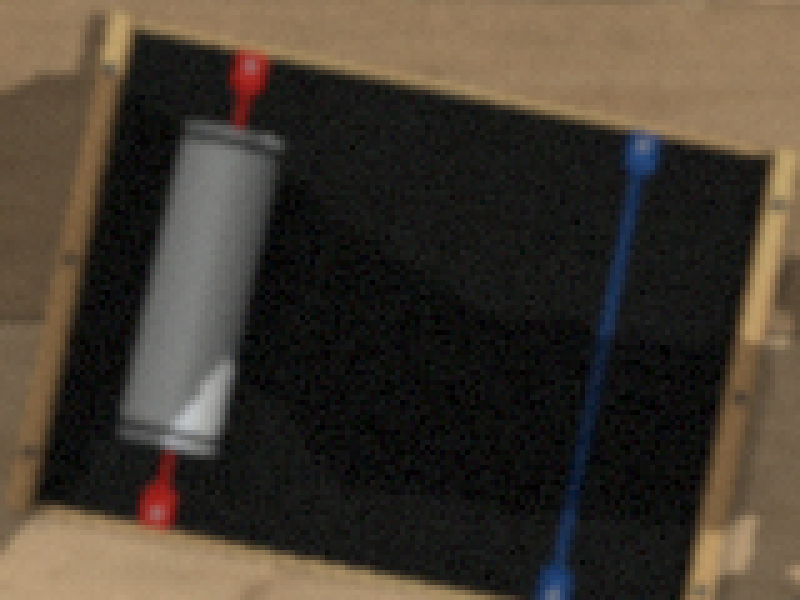

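The tube covers the red line centrally, with the line coming out under both ends at crop (243,115) and (168,462). It is under 1 mm off the line and within about 1° of parallel, and the arm is clear. Handing in.

```bash
python3 -c "
from plant import close_job;print(close_job())"
```

```text
the job is handed in; nothing more can be done
None
```

The tube now lies along the red line. I rolled it about 105 mm with the two fingertips on top, in four strokes of roughly 18, 29, 28 and 30 mm. It was never pinched or lifted. I handed the job in at about 22 s with the arm clear.

**Final check (top camera, after backing off):** The tube is 0.2–0.6 mm across from the line, and its middle is 1–2 mm from the line's middle. It is parallel to about 1° and centred between the red plates. The last wrist measurement gave −0.4 to −1.1 mm across. A third, brighter threshold was thrown off by a shadow on the tube and gave 1.2 mm across and 3° off; even that is inside the limits.

**Other checks:**
- **Rolling:** After the first two strokes the stripe had turned out of sight, and it wasn't on top at the end. About 4.2 rad of turn follows from the distance rolled; I did not measure it.
- **Other objects:** The chisel, mug and tin look unmoved in the top view. The arm partly hides the tape measure and pliers there, but it passed well above them.

**Disagreement:** The fingertips did not match the stated tool data. Both cameras, and contact only at TCP z of about 0.0345, put the tips 27–29 mm behind the reported TCP. The visible gripper body showed the same shift. I therefore took the real grasp point as about 0.08 m up at contact, well above the 0.055 m limit. If the judging instead adds 18.8 mm to the reported TCP, it reads about 0.053 m, just under that limit.

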